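Dose one charge of milling balls into the grinding jar

TASK

Fill the small steel grinding jar with one charge of milling balls. Push the jar across the table, without grasping or lifting it, between the dispenser's rails until it stands fully home under the spout; then press the dispenser's rocker pad all the way down once with the fingertips, keep it down until the three balls let go by the gate have dropped into the jar, and let the rocker come back up so that the next balls stay in the channel. Do not touch the balls, and leave the things standing around where they are.

Things in the scene. Friction and masses are not known exactly. Their poses are not given: they have to be found in the camera images.
- dispenser: Fixed aluminium ball dispenser. Origin on the table under the spout, on the nest's axis; +x runs from the nest toward its base and channel, z up. Frame of all offsets here (mm). A channel 28 wide slopes up along +x over the base plate (x 44 to 176, y +-45) to x 163, z 86. Drop spout at its low end: x -2 to 28, z 45 to 72. Rocker pivot: x 68.5, z 89.7, axis along y
- nest (a point): where the jar's centre belongs, 21 mm above the dispenser's origin, same axes. The nest is a U of rails 14 mm high, open toward -x: parallel rails 42 either side of the axis from x -4 to 40, flaring to 69 either side at x -52, and a back stop at x 40.5 that the jar's wall meets when fully home
- jar_mid (a point): centre of the loose grinding jar, 21 mm above the table: open straight steel cylinder, outside diameter 80 mm, height 42, wall 5, floor 6, about 0.35 kg. It starts 95 to 150 mm in front (-x) of the nest, up to 35 mm to the side, and slides with dry friction
- rocker (a joint): angle of the spring-return rocker (rad): 0 at rest, gate down; 0.46 fully pressed, on its stop. The gate clears the balls from about 0.40; a partial press lets nothing out. While it is down a second blade keeps the fourth and later balls back, so one full press lets out three. 3 to 5 N on the pad; it springs back when let go
- pad (a point): middle of the top of the rubber-topped press pad (28 x 24 mm) at the rocker's raised end. In the dispenser's frame x 132, z 140 at rest; x 148, z 106 fully pressed (34 down, 16 toward +x, on an arc about the pivot). At rest it slopes up about 17 deg toward +x
- ball0_center (a point): centre of the first white alumina milling ball from the gate, diameter 20 mm, 15 g, queued in the channel
- ball1_center (a point): centre of the second white alumina milling ball from the gate, diameter 20 mm, 15 g, queued in the channel
- ball2_center (a point): centre of the third white alumina milling ball from the gate, diameter 20 mm, 15 g, queued in the channel
- ball3_center (a point): centre of the fourth white alumina milling ball from the gate, diameter 20 mm, 15 g, queued in the channel
- ball4_center (a point): centre of the fifth white alumina milling ball from the gate, diameter 20 mm, 15 g, queued in the channel
- ball5_center (a point): centre of the sixth white alumina milling ball from the gate, diameter 20 mm, 15 g, queued in the channel
- jar_lid: steel lid of the jar, 81 mm across, 18 high with its knob, lying on the table beyond the jar; leave it (origin under its centre)
- sherd_a: reddish potsherd, 52 x 47 x 12 mm, beside the nest; leave it (origin under its centre)
- sherd_b: dark grey potsherd, 41 x 39 x 11 mm, on the nest's other side; leave it (origin under its centre)
- sanding: cork sanding block, 50 x 76 x 28 mm, beside the dispenser; leave it (origin under its centre)
- brush: flat brush, 220 x 26 x 12 mm, beside the dispenser; leave it (origin under its centre)
- jar: the same jar; origin at the centre of its underside
Mind the look-alikes: they are no part of the job. What is shaped like the jar but orange is not meant.

How it is judged:
By the outcome, as a careful person would: the job done as asked, in the order asked, and still so for the second after the job is handed in, with the robot touching nothing.
It also fails if it takes over 64 s, if anything falls off the work surface, if the arm or the gripper's body presses on something with over 40 N, if the wrist force passes 120 N, or if a joint passes its speed limit or range.

ROBOT

A 6-joint arm with a two-finger parallel gripper is mounted at the origin on a cart in front of the work surface, level with it; the furniture and walls round the work are solid. World frame = base frame: x ahead of the robot, y to its left, z up, the work surface at z = 0. Lengths are in mm, angles in rad, forces in N, time in s.
With the tool pointing down it reaches from about 425 to 950 mm from the base axis. Payload 3.5 kg.
Tool frame: the origin (TCP) lies at the very end of the fingers, on their centre line; the grasp point (between the pads) lies 19 mm behind it; z points along the fingers, y is the line along which they close (so a half turn about z gives the same grasp; the last joint's range is limited). The gripper opens to 85 mm and grips with 20 to 120 N. Pads are 22 mm wide; open, the fingers measure 114 mm over their backs; the gripper's body (76 mm by 85 mm) begins 54 mm behind the grasp point. The pads swing forward as they close: fully open they stand 13 mm farther back than shut.
Start: joints at [-1.362, 0.286, 1.577, -0, 1.279, -0.15], TCP at [237.049, -631.992, 231.325] pointing down, gripper open.
Joint ranges: [-2.77, 2.77], [-0.9, 2.22], [0.21, 2.48], [-1.53, 4.67], [0.24, 2.81], [-2.84, 2.84]. Speed limits (rad/s): [2.79, 2.79, 3.14, 3.14, 3.14, 3.14].

INTERFACE

Orientations are given as a unit quaternion [w, x, y, z].
In Python, from plant import env gives the robot as it stands.
- The arm moves only by the shell command python3 -m handwheel 'ROWS' [OPENING] [FORCE]. ROWS is JSON, a list that holds one entry, the list of rows, each a list of 4 numbers: the shift along the tool's x, y, z in units of 0.12 m (1.0 is 0.12 m), then the turn about the tool's z in units of 2 rad (1.0 is 2 rad). A call has 1 to 10 rows; each row is the pose to reach, as a shift and turn from the pose commanded when the call began, along the tool's axes at that moment; what a row does not reach only later rows make up. A row lasts 1/8 s, in which the tool goes at most 62.5 mm and 10.7 degrees, less where a joint would pass 70% of its speed; a pose out of reach is approached as far as the arm can. A call with a number of a shift or a turn outside -1 to 1 is refused whole. A call with a gripper value outside its range is refused whole. OPENING is the opening, from -1 (shut) to 1 (fully open), set as the call begins (- or left out, the last holds). The fingers move at their own pace and stop on an object; FORCE is the grip in N (left out, the last holds). Time passes only in rows, so rows that repeat a pose let the fingers close. It gives the time, the measured TCP pose, the force, the opening and the grip force at its end, in the units of the state.
- env.state(): the state, without advancing time (a new reading comes with each control period).
- env.capture(name): name is "scene" or "side" or "wrist"; returns (picture, depth): 400x640x3 uint8, red, green, blue; 400x640 float32, mm along the optical axis (not along the pixel's ray), 0 where there is no reading.
- env.camera_params(name): a dict with "intrinsics" (3x3 intrinsics, pixels), "rvec" (rotation vector, rad) and "tvec" (3), from world to camera coordinates, as OpenCV has them. Camera axes: x right, y down, z forward; pixel columns grow to the right and rows downward; lengths in mm; the calibration is good to about 2 mm. A picture is of the moment at which its call begins: read the wrist's pose just before it. camera_params takes no time and is no camera call; for the wrist camera it gives the pose at the moment of the call.
- env.job_done(): hands the job in; it is judged then, once.
The state is a dict: "time_s": time; "joint_positions": joint angles; "qd": joint speeds; "tau": joint torques, N m; "tool_pos": TCP position; "orientation": TCP orientation; "contact_force": force on the tool from outside, world axes, zero at the start; "torque": the same for the moment, N m; "gripper_width": opening from 0.0 (shut) to 1.0 (fully open); "finger_force": force on a finger pad.
Only numpy, scipy, OpenCV 4.12 (cv2) and the standard library are available. Lean on these libraries where they do the work, as an engineer would, in place of code of your own. Each camera call takes 0.05 s, during which the arm holds its last target. There are 200 camera calls.

## Working session

There is one attempt and no reset: what is moved stays moved. The work goes in short steps, Python scripts to look and compute and a shell command to move; the robot and the scene stay as the last step left them, time stands still between calls to the robot, and variables do not carry over. Pictures are saved under pics/ and viewed, at most 10 in all, crops included, and the job is handed in when it is done.

```bash
mkdir -p pics; ls; cat > h.py <<'E'
import numpy as np, cv2
from plant import env
def cap(n,f):
    p=env.camera_params(n); im,d=env.capture(n)
    cv2.imwrite(f'pics/{f}.png',cv2.cvtColor(im,cv2.COLOR_RGB2BGR)); np.savez(f'pics/{f}.npz',d=d,im=im,K=p['intrinsics'],r=p['rvec'],t=p['tvec'])
def cloud(f):
    z=np.load(f'pics/{f}.npz'); d=z['d'].astype(float); K=z['K']; R=cv2.Rodrigues(z['r'])[0]
    v,u=np.mgrid[:d.shape[0],:d.shape[1]]
    c=np.stack([(u-K[0,2])/K[0,0]*d,(v-K[1,2])/K[1,1]*d,d],-1)
    w=(c-z['t'].ravel())@R; w[d==0]=np.nan
    return w,z['im']
def px(f,pts):
    z=np.load(f'pics/{f}.npz'); return cv2.projectPoints(np.array(pts,float).reshape(-1,1,3),z['r'],z['t'],z['K'],None)[0].reshape(-1,2)
E
python3 - <<'E'
from h import *
s=env.state(); print(s['time_s'],s['tool_pos'],s['orientation'],s['gripper_width'],s['contact_force'])
cap('scene','s0'); cap('side','d0')
E
```

```text
pics
0.0 [ 236.92358925 -631.35793681  229.92572641] [-1.17674858e-03  9.83950857e-01  1.78435770e-01 -3.83252575e-05] 0.9987987517357231 [-0.21191653  0.844946    0.53059305]
```

View pics/s0.png

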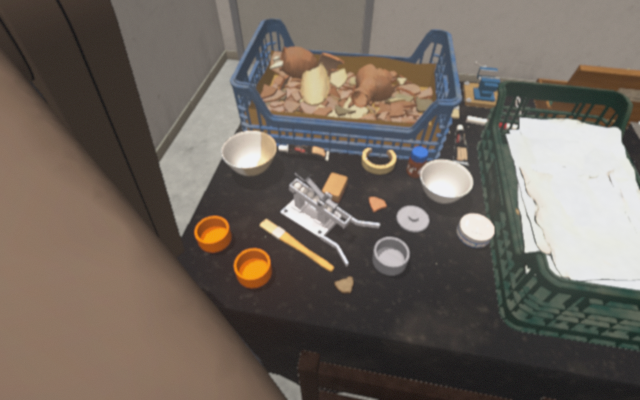

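View pics/d0.png

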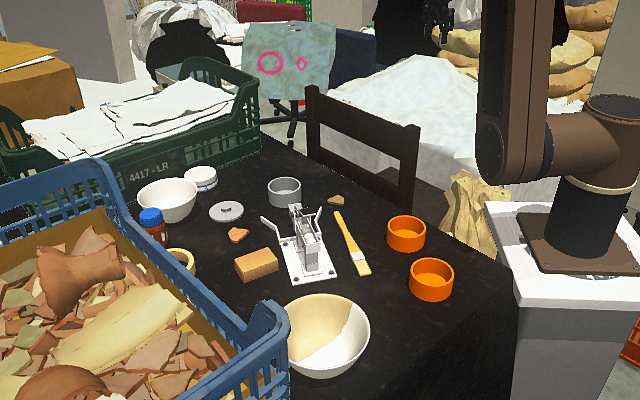

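The scene view shows the grey jar at (391,256), the dispenser at about (318,208) with its rail mouth facing the jar, and the lid at (412,218). The side view shows the jar at (284,190) and the dispenser at (308,245). Next I'll measure from the depth data and an enlarged crop.

```bash
python3 - <<'E'
from h import *
w,im=cloud('s0'); w2,im2=cloud('d0')
def P(w,l):
    for u,v in l: print((u,v),np.round(w[v,u],0))
P(w,[(391,243),(391,270),(377,255),(407,255),(391,260),(412,218),(300,214),(330,226),(345,262),(378,224),(345,285),(376,203),(252,255),(475,230)])
print(); P(w2,[(284,180),(284,203),(269,190),(226,211),(310,272),(264,220)])
# jar cloud: grey points around jar z 30..46
for n,W in (('s',w),('d',w2)):
    c=np.nanmedian(W[250:262,380:402].reshape(-1,3),0) if n=='s' else np.nanmedian(W[185:195,278:290].reshape(-1,3),0)
    m=(np.hypot(W[...,0]-c[0],W[...,1]-c[1])<65)&(W[...,2]>37)&(W[...,2]<48)
    p=W[m]; 
    A=np.c_[2*p[:,:2],np.ones(len(p))]; s=np.linalg.lstsq(A,(p[:,:2]**2).sum(1),rcond=None)[0]
    print(n,len(p),s[:2],np.sqrt(s[2]+s[:2]@s[:2]),p[:,2].max())
z=cv2.imread('pics/s0.png')[165:300,250:440]; a=cv2.resize(z,None,fx=4,fy=4,interpolation=cv2.INTER_CUBIC)
cv2.imwrite('pics/s0c.png',a)
z=cv2.imread('pics/d0.png')[165:290,220:380]; a=cv2.resize(z,None,fx=4.5,fy=4.5,interpolation=cv2.INTER_CUBIC)
cv2.imwrite('pics/d0c.png',a)
E
```

```text
(391, 243) [ 656. -113.   21.]
(391, 270) [ 604. -170.   28.]
(377, 255) [ 596. -129.   43.]
(407, 255) [ 651. -168.   45.]
(391, 260) [ 632. -143.    8.]
(412, 218) [751. -85.  20.]
(300, 214) [530.  92.   7.]
(330, 226) [568.  14.  14.]
(345, 262) [537. -90.  14.]
(378, 224) [669. -50.  17.]
(345, 285) [ 504. -135.    9.]
(376, 203) [713.   9.  11.]
(252, 255) [367.  43.  21.]
(475, 230) [ 837. -204.   38.]

(284, 180) [ 632. -174.   33.]
(284, 203) [623. -98.  16.]
(269, 190) [ 661. -120.   37.]
(226, 211) [755. -68.  10.]
(310, 272) [542. 129.  11.]
(264, 220) [661. -40.   8.]
s 295 [ 628.6095451  -139.61967381] 37.27141068649552 47.63286597101055
d 123 [ 627.60132435 -137.96337501] 37.13925089064324 42.94438986693932
```

View pics/s0c.png

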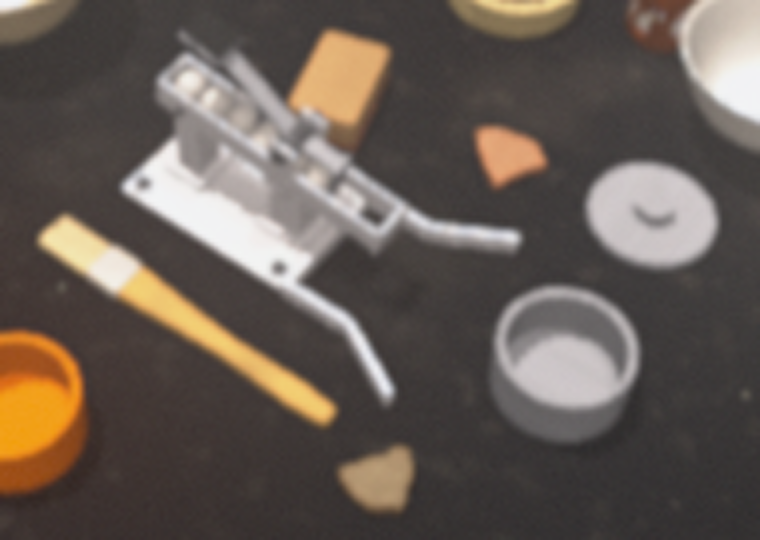

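View pics/d0c.png

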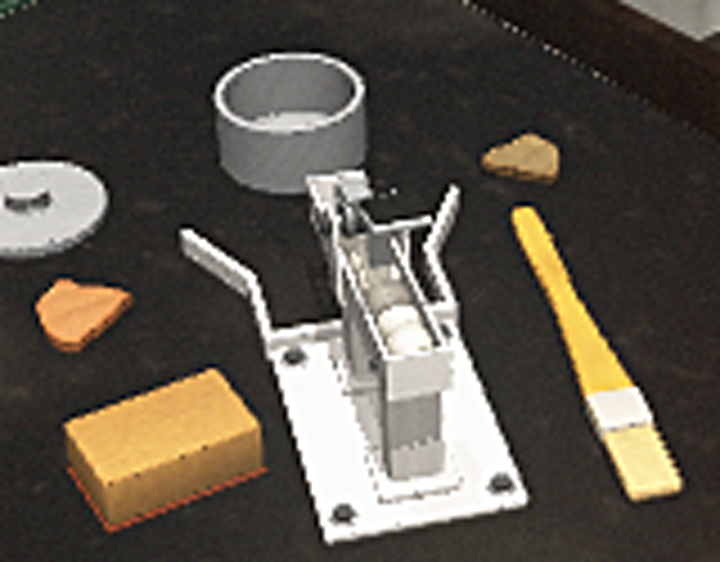

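The scene crop shows the rail tips at about (390,396) and (518,238), and the plate corner at (125,186). The side crop shows the rail tips at about (184,234) and (456,188), and the plate corners at (327,543) and (525,506). I'll fit the dispenser pose to these landmarks in both views.

```bash
cat > fit.py <<'E'
from h import *
from scipy.optimize import least_squares
L=[('s0',(390,394),(-52,69,14)),('s0',(518,236),(-52,-69,14)),('s0',(124,186),(176,45,3)),('s0',(348,322),(-4,42,14)),('s0',(428,224),(-4,-42,14)),
('d0',(184,233),(-52,-69,14)),('d0',(456,187),(-52,69,14)),('d0',(327,540),(176,-45,3)),('d0',(525,503),(176,45,3)),('d0',(256,282),(-4,-42,14))]
def pix(n,c): return (np.array(c)+.5)/(4 if n=='s0' else 4.5)-.5+((250,165) if n=='s0' else (220,165))
def W(p,q):
    x,y,t=p; return np.array([x+q[0]*np.cos(t)-q[1]*np.sin(t), y+q[0]*np.sin(t)+q[1]*np.cos(t), q[2]])
def D(p,w):
    x,y,t=p; dx,dy=w[0]-x,w[1]-y; return np.array([dx*np.cos(t)+dy*np.sin(t),-dx*np.sin(t)+dy*np.cos(t)])
def res(p): return np.concatenate([px(n,[W(p,q)])[0]-pix(n,c) for n,c,q in L])
if __name__=='__main__':
    r=least_squares(res,[620,-30,2.2],loss='soft_l1')
    p=r.x; print(p, np.degrees(p[2])); print(np.round(res(p).reshape(-1,2),1))
    pts={'nest':(0,0,21),'pad0':(132,0,140),'pad1':(148,0,106),'piv':(68.5,0,89.7),'chan':(163,0,86),'spout':(-2,0,72)}
    for k,q in pts.items():
        print(k,np.round(W(p,q),1),'scene crop',np.round((px('s0',[W(p,q)])[0]-(250,165))*4),'side crop',np.round((px('d0',[W(p,q)])[0]-(220,165))*4.5))
    print('jar in D',D(p,(628.1,-138.8)), 'lid',D(p,(751,-85)),'orange',D(p,(367,43)))
E
python3 fit.py
```

```text
[588.7569368  -22.3329105    1.89309191] 108.46617667249
[[-0.3 -0.5]
 [-0.9  0.8]
 [-1.2  1.1]
 [ 0.1 -0.8]
 [-0.4  1.4]
 [-0.1 -1.2]
 [-1.4 -0.4]
 [-1.1  0.6]
 [ 0.5  0.1]
 [-0.6 -1.7]]
nest [588.8 -22.3  21. ] scene crop [382. 262.] side crop [337. 252.]
pad0 [546.9 102.9 140. ] scene crop [207.  31.] side crop [390. 201.]
pad1 [541.9 118.  106. ] scene crop [189.  59.] side crop [401. 290.]
piv [567.1  42.6  89.7] scene crop [293. 137.] side crop [361. 215.]
chan [537.1 132.3  86. ] scene crop [171.  70.] side crop [411. 351.]
spout [589.4 -24.2  72. ] scene crop [390. 212.] side crop [331. 163.]
jar in D [-122.93200254   -0.42697801] lid [-110.83005459 -134.03982491] orange [132.20932334 189.64499212]
```

The pose fit is consistent to about 1 px, and the jar sits at (-123, 0) in the dispenser frame, almost on the axis. Next I'll check the pad and other heights against the depth data, look for obstacles along the way, and compute the first moves.

```bash
cat >> h.py <<'E'
from scipy.spatial.transform import Rotation as Ro
POSE=(588.8,-22.3,1.893)
def go(dx,dy,z,yaw=True):
    """shift (units) to dispenser-frame target in current tool axes; turn to align tool x with dispenser +x"""
    from fit import W,D
    s=env.state(); R=Ro.from_quat(np.roll(s['orientation'],-1)).as_matrix()
    t=W(POSE,(dx,dy,z)); d=R.T@(t-s['tool_pos'])/120
    a=np.arctan2(R[1,0],R[0,0]); tw=(POSE[2]-a+np.pi)%(2*np.pi)-np.pi
    print('t',s['time_s'],'D',np.round(D(POSE,s['tool_pos']),1),'z',round(s['tool_pos'][2],1),'F',np.round(s['contact_force'],1),'g',round(s['gripper_width'],2),'j',np.round(s['joint_positions'],2))
    print('shift units',np.round(d,3),'turn units',round(-tw/2,3))
E
python3 - <<'E'
from h import *
from fit import W,D
P=np.concatenate([cloud(f)[0].reshape(-1,3) for f in('s0','d0')]); P=P[~np.isnan(P).any(1)]
p0=POSE; c,s=np.cos(p0[2]),np.sin(p0[2]); d=P[:,:2]-p0[:2]; Q=np.c_[d@[c,s],d@[-s,c],P[:,2]]
for x in range(-20,180,10):
    m=(abs(Q[:,0]-x)<5)&(abs(Q[:,1])<16); q=Q[m]; print(x,m.sum(),np.round(np.percentile(q[:,2],[50,98]),0) if m.sum() else '',end='; ')
print()
print('max z on grid, rows x 150..950, cols y -700..300 step 100')
for x in range(200,1000,100):
    print(x,[int(np.percentile(P[m,2],98)) if (m:=(abs(P[:,0]-x)<50)&(abs(P[:,1]-y)<50)&(P[:,2]>-100)&(P[:,2]<500)).sum()>3 else None for y in range(-700,400,100)])
go(-200,0,150)
E
```

```text
-20 61 [1. 4.]; -10 55 [2. 5.]; 0 161 [54. 69.]; 10 103 [ 3. 69.]; 20 107 [50. 70.]; 30 105 [54. 90.]; 40 186 [60. 92.]; 50 121 [69. 93.]; 60 198 [ 70. 100.]; 70 181 [ 73. 101.]; 80 190 [ 66. 106.]; 90 195 [ 76. 113.]; 100 173 [ 75. 120.]; 110 188 [ 78. 127.]; 120 221 [ 80. 140.]; 130 231 [ 83. 144.]; 140 286 [ 81. 145.]; 150 291 [ 55. 139.]; 160 368 [41. 89.]; 170 199 [ 9. 85.]; 
max z on grid, rows x 150..950, cols y -700..300 step 100
200 [291, 359, None, -74, None, None, 498, 481, 417, 1, None]
300 [343, 360, None, None, 142, 141, 483, 43, 42, 41, 2]
400 [None, None, None, 128, 128, 3, 4, 43, 19, 17, 71]
500 [None, None, 128, 128, 3, 4, 13, 16, 140, 70, 70]
600 [119, None, 139, 3, 4, 42, 43, 97, 137, 4, 108]
700 [114, None, 3, 209, 4, 35, 41, 13, 31, 107, 131]
800 [83, 3, 210, 210, 175, 38, 65, 63, 104, 128, 166]
900 [None, 205, 198, 162, 171, 171, 91, 188, 204, 153, 186]
t 0.1 D [-466.3  526.6] z 230.1 F [ 0.3 -0.  -0.1] g 1.0 j [-1.36  0.29  1.58  0.    1.28 -0.15]
shift units [ 4.467 -2.056  0.673] turn units -0.767
```

```bash
python3 -m handwheel '[[[0.5,-0.23,0,0],[1,-0.46,0,0],[1,-0.46,0,0]]]' 0.18; python3 -m handwheel '[[[0.5,-0.23,0,0],[1,-0.46,0,0],[1,-0.46,0,0]]]'; python3 -m handwheel '[[[0.5,-0.23,0,0],[1,-0.46,0,0],[1,-0.46,0,0]]]'; python3 -m handwheel '[[[0.5,-0.23,0,0],[1,-0.46,0,0],[1,-0.46,0,0]]]'; python3 -c "
from h import *
go(-200,0,150)"
```

```text
time_s: 0.48
tool_pos: [332.4, -535.2, 230.7]
orientation: [-0.001, 0.984, 0.181, 0.0]
contact_force: [0.4, -0.7, 0.1]
gripper_width: 0.589
finger_force: 0.0
time_s: 0.85
tool_pos: [424.7, -442.1, 230.9]
orientation: [-0.0, 0.984, 0.18, -0.0]
contact_force: [0.4, -0.4, -0.0]
gripper_width: 0.592
finger_force: 0.0
time_s: 1.23
tool_pos: [517.4, -349.0, 231.0]
orientation: [-0.0, 0.984, 0.18, -0.0]
contact_force: [0.5, 0.3, -0.8]
gripper_width: 0.584
finger_force: 0.0
time_s: 1.6
tool_pos: [610.1, -255.8, 230.8]
orientation: [-0.0, 0.984, 0.18, -0.0]
contact_force: [0.2, -0.7, -0.4]
gripper_width: 0.59
finger_force: 0.0
t 1.6 D [-228.2   53.7] z 230.8 F [ 0.2 -0.7 -0.4] g 0.59 j [-0.55  0.26  1.61 -0.    1.27  0.66]
shift units [ 0.457 -0.217  0.673] turn units -0.766
```

```bash
python3 -m handwheel '[[[0.1,-0.05,0.1,-0.1],[0.2,-0.1,0.2,-0.2],[0.3,-0.15,0.3,-0.3],[0.4,-0.2,0.4,-0.4],[0.457,-0.217,0.5,-0.5],[0.457,-0.217,0.6,-0.6],[0.457,-0.217,0.673,-0.7],[0.457,-0.217,0.673,-0.766],[0.457,-0.217,0.673,-0.766],[0.457,-0.217,0.673,-0.766]]]'; python3 - <<'E'
from h import *
go(-200,-0.4,18)
cap('wrist','w1'); cap('scene','s1')
w,im=cloud('s1')
m=(np.hypot(w[...,0]-628,w[...,1]+139)<60)&(w[...,2]>37)&(w[...,2]<48); p=w[m]
print(len(p))
a=cv2.imread('pics/w1.png'); b=cv2.imread('pics/s1.png')[120:320,220:540]
cv2.imwrite('pics/c1.png',np.vstack([cv2.resize(a,(480,300)),cv2.resize(b,(480,300))]))
E
```

```text
time_s: 2.85
tool_pos: [650.7, -214.6, 150.6]
orientation: [0.0, 0.587, 0.81, -0.0]
contact_force: [0.1, 0.1, 0.3]
gripper_width: 0.593
finger_force: 0.0
t 2.85 D [-202.     2.2] z 150.6 F [0.1 0.1 0.3] g 0.59 j [-0.47  0.38  1.61 -0.    1.15 -0.78]
shift units [0.017 0.022 1.105] turn units -0.003
284
```

View pics/c1.png

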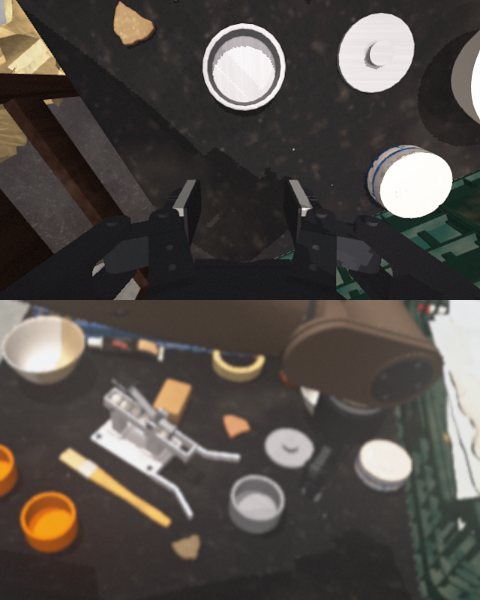

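The wrist view shows the jar centred ahead of the fingers at (244,67) and the green crate at the lower right. I'll check the crate clearance before descending and refine the jar position.

```bash
python3 - <<'E'
from h import *
P=np.concatenate([cloud(f)[0].reshape(-1,3) for f in('s0','d0','w1')]); P=P[~np.isnan(P).any(1)]
c,s=np.cos(POSE[2]),np.sin(POSE[2]); d=P[:,:2]-POSE[:2]; Q=np.c_[d@[c,s],d@[-s,c],P[:,2]]
for x in (-280,-240,-200,-160):
    for lo,hi in((8,90),(90,260)):
        m=(abs(Q[:,0]-x)<20)&(Q[:,2]>lo)&(Q[:,2]<hi); y=Q[m,1]; print(x,lo,'nearest y-',y[y<-45].max() if (y<-45).any() else None,'y+',y[y>45].min() if (y>45).any() else None)
w,im=cloud('w1'); c0=np.array([628,-139])
m=(np.hypot(w[...,0]-c0[0],w[...,1]-c0[1])<60)&(w[...,2]>37)&(w[...,2]<48); p=w[m]
A=np.c_[2*p[:,:2],np.ones(len(p))]; r=np.linalg.lstsq(A,(p[:,:2]**2).sum(1),rcond=None)[0]
from fit import D
print(len(p),r[:2],np.sqrt(r[2]+r[:2]@r[:2]),'D',D(POSE,r[:2]))
E
```

```text
-280 8 nearest y- -150.42769304610096 y+ 236.54890130364348
-280 90 nearest y- -164.6714915545725 y+ 237.67285218296774
-240 8 nearest y- -148.8593417131551 y+ 256.04707387612683
-240 90 nearest y- -241.11451867766957 y+ 256.12519977911614
-200 8 nearest y- -161.17252135656412 y+ 274.4644009815119
-200 90 nearest y- -45.00236659237791 y+ 45.00267075189018
-160 8 nearest y- -121.36990295150879 y+ 296.81209773413605
-160 90 nearest y- -400.2029485667109 y+ 296.7144988017257
2519 [ 626.89879433 -140.49304418] 36.973935883858346 D [-124.17509248    1.28849866]
```

```bash
python3 -m handwheel '[[[0.017,0.015,0.3,-0.003],[0.017,0.015,0.7,-0.003],[0.017,0.015,1,-0.003],[0.017,0.015,1,-0.003]]]'; python3 -m handwheel '[[[0,0,0.05,0],[0,0,0.105,0],[0.1,0,0.105,0],[0.2,0,0.105,0],[0.2,0,0.105,0]]]'; python3 -c "
from h import *
go(-42,0.4,18)"
```

```text
time_s: 3.45
tool_pos: [649.4, -209.3, 26.5]
orientation: [-0.004, 0.583, 0.812, -0.001]
contact_force: [0.3, -0.6, 0.6]
gripper_width: 0.588
finger_force: 0.0
time_s: 4.08
tool_pos: [644.2, -186.4, 18.3]
orientation: [-0.0, 0.582, 0.813, 0.0]
contact_force: [0.1, 0.0, -0.9]
gripper_width: 0.592
finger_force: 0.0
t 4.075 D [-173.2   -0.6] z 18.3 F [ 0.1  0.  -0.9] g 0.59 j [-0.43  0.51  1.7   0.    0.93 -0.76]
shift units [ 1.093 -0.003  0.002] turn units 0.003
```

```bash
python3 -m handwheel '[[[0.03,0,0,0],[0.08,0,0,0],[0.15,0,0,0],[0.23,0,0,0],[0.31,0,0,0],[0.39,0,0,0],[0.46,0,0,0],[0.52,0,0,0],[0.56,0,0,0],[0.58,0,0,0]]]';  python3 - <<'E'
from h import *
go(-42,0.4,18)
cap('wrist','w2')
w,im=cloud('w2'); from fit import D
P=w[~np.isnan(w).any(-1)]; c=env.state()['tool_pos'][:2]+42*np.array([np.cos(POSE[2]),np.sin(POSE[2])])
p=P[(np.hypot(*(P[:,:2]-c).T)<55)&(P[:,2]>38)&(P[:,2]<47)]
q=np.array([D(POSE,x) for x in p]); q=q[q[:,0]>D(POSE,c)[0]-20]
A=np.c_[2*q,np.ones(len(q))]; r=np.linalg.lstsq(A,(q**2).sum(1),rcond=None)[0]
print(len(q),'jar D',r[:2],np.sqrt(r[2]+r[:2]@r[:2]))
E
```

```text
time_s: 5.32
tool_pos: [622.4, -121.8, 18.2]
orientation: [0.0, 0.583, 0.813, 0.0]
contact_force: [0.8, -3.1, 1.0]
gripper_width: 0.585
finger_force: 1.4
t 5.325 D [-105.    -0.3] z 18.2 F [ 0.8 -3.1  1. ] g 0.58 j [-0.35  0.45  1.8  -0.    0.9  -0.68]
shift units [ 0.525 -0.004  0.001] turn units 0.002
6856 jar D [-62.33940403   0.497874  ] 36.6684703062521
```

View pics/w2.png

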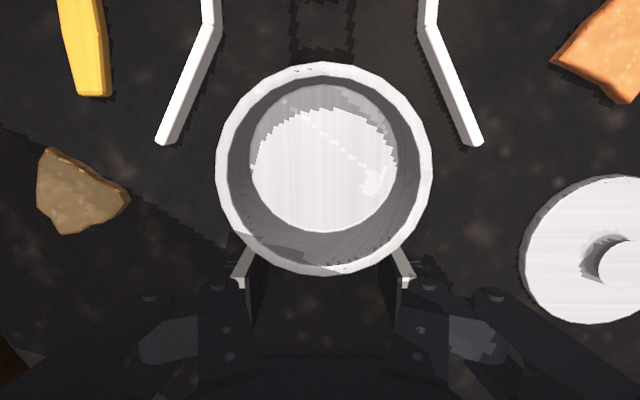

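The jar is cradled between both fingers at image centre (324,168), with the rail tips at (160,143) and (480,143), so it's lined up with the rails. I'll push on, shifting about 1 mm left.

```bash
python3 -m handwheel '[[[0.04,-0.004,0,0],[0.1,-0.008,0,0],[0.17,-0.008,0,0],[0.24,-0.008,0,0],[0.31,-0.008,0,0],[0.37,-0.008,0,0],[0.41,-0.008,0,0],[0.44,-0.008,0,0],[0.46,-0.008,0,0],[0.46,-0.008,0,0]]]'; python3 -m handwheel '[[[0.01,0,0,0],[0.02,0,0,0],[0.03,0,0,0],[0.04,0,0,0],[0.045,0,0,0],[0.05,0,0,0],[0.05,0,0,0]]]';  python3 - <<'E'
from h import *
go(-42,0.4,18)
E
```

```text
time_s: 6.62
tool_pos: [603.6, -69.6, 17.9]
orientation: [-0.0, 0.583, 0.812, 0.0]
contact_force: [0.4, -2.1, 1.7]
gripper_width: 0.595
finger_force: 1.4
time_s: 7.5
tool_pos: [601.6, -64.1, 17.9]
orientation: [-0.0, 0.583, 0.812, -0.0]
contact_force: [0.8, -3.4, 2.7]
gripper_width: 0.591
finger_force: 1.7
t 7.5 D [-43.7   1.1] z 17.9 F [ 0.8 -3.4  2.7] g 0.59 j [-0.27  0.39  1.87  0.    0.88 -0.6 ]
shift units [ 0.014  0.006 -0.001] turn units 0.002
```

```bash
python3 -m handwheel '[[[0.01,0,0,0],[0.015,0,0,0],[0.015,0,0,0]]]'; python3 -m handwheel '[[[0.01,0,0,0],[0.015,0,0,0],[0.015,0,0,0]]]'; python3 -m handwheel '[[[0.01,0,0,0],[0.015,0,0,0],[0.015,0,0,0]]]'
```

```text
time_s: 7.88
tool_pos: [601.5, -63.5, 18.0]
orientation: [0.001, 0.583, 0.813, -0.001]
contact_force: [1.5, -6.0, 1.9]
gripper_width: 0.589
finger_force: 3.2
time_s: 8.25
tool_pos: [601.6, -63.2, 18.6]
orientation: [0.002, 0.582, 0.813, -0.001]
contact_force: [1.6, -9.4, 1.8]
gripper_width: 0.587
finger_force: 4.7
time_s: 8.62
tool_pos: [601.7, -62.9, 19.2]
orientation: [0.004, 0.582, 0.813, -0.002]
contact_force: [2.6, -13.1, 1.7]
gripper_width: 0.592
finger_force: 6.2
```

The force rises to 13 N with no further motion, so the jar is against the stop. I'll back off, rise and check.

```bash
python3 -m handwheel '[[[-0.05,0,0,0],[-0.2,0,0,0],[-0.5,0,0,0],[-0.5,0,-0.3,0],[-0.5,0,-0.8,0],[-0.5,0,-1,0],[-0.5,0,-1,0]]]';  python3 - <<'E'
from h import *
from fit import D
go(0,0,180)
cap('wrist','w3'); cap('scene','s3'); cap('side','d3')
for f in ('s3','d3','w3'):
    w,im=cloud(f); P=w[~np.isnan(w).any(-1)]
    d=P[:,:2]-POSE[:2]; c,s=np.cos(POSE[2]),np.sin(POSE[2]); q=np.c_[d@[c,s],d@[-s,c]]
    m=(np.hypot(*q.T)<50)&(P[:,2]>36)&(P[:,2]<47)&(q[:,0]<-4); q=q[m]
    if len(q)<20: print(f,len(q)); continue
    A=np.c_[2*q,np.ones(len(q))]; r=np.linalg.lstsq(A,(q**2).sum(1),rcond=None)[0]
    print(f,len(q),'jar D',r[:2],np.sqrt(r[2]+r[:2]@r[:2]),q[:,0].min())
a=cv2.imread('pics/w3.png'); b=cv2.imread('pics/d3.png')[150:300,200:440]
cv2.imwrite('pics/c3.png',np.vstack([cv2.resize(a,(480,300)),cv2.resize(b,(480,300))]))
E
```

```text
time_s: 9.5
tool_pos: [620.5, -116.4, 140.2]
orientation: [0.002, 0.583, 0.812, 0.001]
contact_force: [-1.0, -0.3, -0.3]
gripper_width: 0.591
finger_force: 0.0
t 9.5 D [-99.3  -0.3] z 140.2 F [-1.  -0.3 -0.3] g 0.59 j [-0.35  0.28  1.76  0.    1.1  -0.67]
shift units [ 0.827  0.002 -0.333] turn units 0.002
s3 130 jar D [-2.1907394   0.14243339] 36.561175084323764 -39.885436511870694
d3 59 jar D [-1.60196559  0.62330882] 35.376244938689766 -38.3381463767758
w3 1252 jar D [-1.81175364  2.06964467] 36.608240699322515 -40.76942081732171
```

View pics/c3.png

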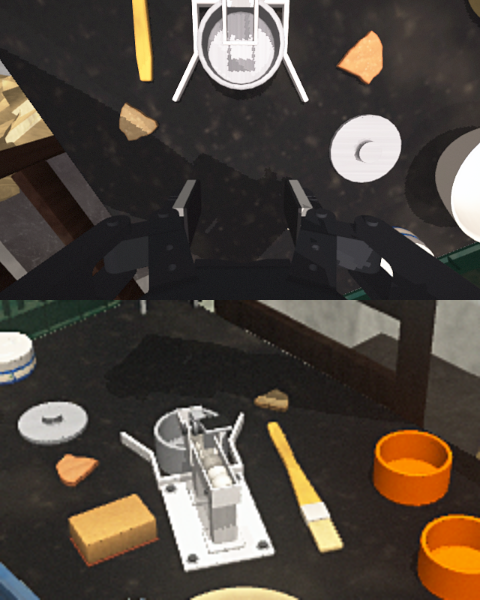

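The jar now stands between the rails under the spout, and nothing else has moved. I'll close the fingers, move above the pad and cross-check the rail position.

```bash
python3 -m handwheel '[[[0,0,-0.4,0],[0.2,0,-0.5,0],[0.6,0,-0.5,0],[1,0,-0.5,0],[1,0,-0.5,0]]]' -1; python3 -m handwheel '[[[0.3,0,0,0],[0.7,0,0,0],[0.93,0,0,0],[0.93,0,0,0],[0.93,0,0,0]]]';  python3 - <<'E'
from h import *
go(132,0,150)
for f in ('w3','w2'):
    w,im=cloud(f); P=w[~np.isnan(w).any(-1)]
    d=P[:,:2]-POSE[:2]; c,s=np.cos(POSE[2]),np.sin(POSE[2]); q=np.c_[d@[c,s],d@[-s,c]]
    for sg in(1,-1):
        m=(abs(q[:,1]*sg-66)<12)&(P[:,2]>10)&(P[:,2]<19)&(abs(q[:,0]+45)<25); print(f,sg,m.sum(),np.round(np.percentile(q[m,0],[1,3]),1),'y max',np.round(np.percentile(q[m,1]*sg,98),1))
        m=(abs(q[:,1]*sg-42)<9)&(P[:,2]>10)&(P[:,2]<19)&(abs(q[:,0]-10)<12); 
        if m.sum()>5: print('   rail y',np.percentile(q[m,1]*sg,[5,95]))
cap('wrist','w4'); cap('side','d4')
a=cv2.imread('pics/w4.png'); b=cv2.imread('pics/d4.png')[130:280,220:460]
cv2.imwrite('pics/c4.png',np.vstack([cv2.resize(a,(480,300)),cv2.resize(b,(480,300))]))
E
```

```text
time_s: 10.28
tool_pos: [578.2, 1.6, 195.4]
orientation: [-0.002, 0.581, 0.814, -0.001]
contact_force: [0.2, -0.7, -0.6]
gripper_width: -0.002
finger_force: 0.0
time_s: 10.9
tool_pos: [545.0, 102.8, 197.1]
orientation: [-0.0, 0.583, 0.812, -0.001]
contact_force: [-0.3, -0.5, 0.2]
gripper_width: -0.002
finger_force: 0.0
t 10.9 D [132.5   1.9] z 197.1 F [-0.3 -0.5  0.2] g -0.0 j [ 0.    0.05  1.91 -0.    1.18 -0.32]
shift units [-0.005  0.017  0.392] turn units 0.002
w3 1 335 [-52.8 -52. ] y max 72.9
   rail y [34.46432223 49.03453819]
w3 -1 249 [-53.6 -53. ] y max 68.1
   rail y [40.03602409 44.25373225]
w2 1 1199 [-53.5 -52.6] y max 72.4
   rail y [44.22776057 48.78369562]
w2 -1 872 [-53.7 -53. ] y max 67.9
   rail y [39.47384127 43.96042794]
```

View pics/c4.png

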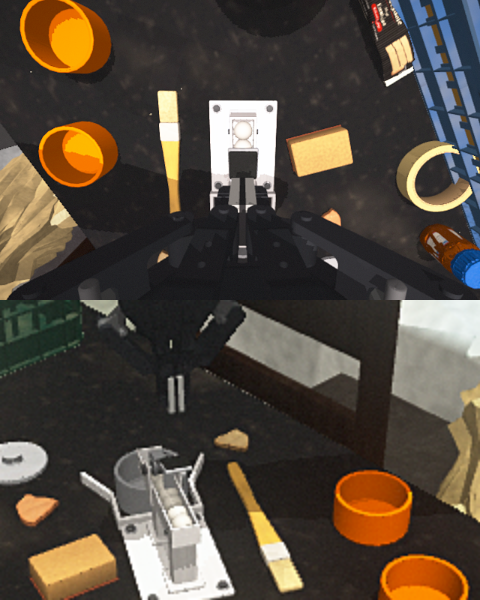

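```bash
python3 - <<'E'
from h import *
w,im=cloud('w4'); P=w[~np.isnan(w).any(-1)]
d=P[:,:2]-POSE[:2]; c,s=np.cos(POSE[2]),np.sin(POSE[2]); q=np.c_[d@[c,s],d@[-s,c]]
m=(P[:,2]>128)&(P[:,2]<155)&(abs(q[:,0]-135)<30)&(abs(q[:,1])<30); q=np.c_[q[m],P[m,2]]
print(m.sum(),np.round(np.percentile(q,[2,50,98],axis=0),1)); 
f=np.polyfit(q[:,0],q[:,2],1); print('slope deg',np.degrees(np.arctan(f[0])),'z@132',np.polyval(f,132))
go(132,1.5,150)
E
```

```text
1605 [[118.4  -9.8 134.2]
 [133.4   2.7 139.3]
 [145.   14.9 143.2]]
slope deg 11.361575917093742 z@132 139.04813439049187
t 11.0 D [132.1   1.8] z 197.5 F [-0.3  0.9  0.9] g -0.0 j [ 0.    0.05  1.91 -0.    1.18 -0.32]
shift units [-0.     0.002  0.396] turn units 0.001
```

```bash
python3 -m handwheel '[[[0,0,0.2,0],[0,0,0.36,0],[0,0,0.4,0],[0,0,0.4,0]]]'; python3 -m handwheel '[[[0,0,0.04,0],[0.02,0,0.09,0],[0.05,0,0.14,0],[0.08,0,0.2,0],[0.1,0,0.26,0],[0.12,0,0.32,0],[0.133,0,0.37,0],[0.133,0,0.39,0],[0.133,0,0.39,0]]]';  python3 - <<'E'
from h import *
go(148,2,103)
E
```

```text
time_s: 11.5
tool_pos: [545.0, 103.2, 149.6]
orientation: [-0.0, 0.583, 0.812, -0.0]
contact_force: [-0.2, -0.1, 0.3]
gripper_width: 0.002
finger_force: 0.0
time_s: 12.62
tool_pos: [540.8, 119.4, 106.1]
orientation: [0.0, 0.583, 0.813, 0.001]
contact_force: [-4.1, 5.3, 15.8]
gripper_width: 0.001
finger_force: 8.4
t 12.625 D [149.6   0.6] z 106.1 F [-4.1  5.3 15.8] g 0.0 j [ 0.03  0.16  1.97  0.    1.01 -0.29]
shift units [-0.013 -0.011  0.025] turn units 0.002
```

The rocker is on its stop, at 16 N and z 106. I'll hold it down and look.

```bash
python3 -m handwheel '[[[0,0,0,0],[0,0,0,0],[0,0,0,0],[0,0,0,0],[0,0,0,0],[0,0,0,0],[0,0,0,0],[0,0,0,0],[0,0,0,0],[0,0,0,0]]]';  python3 - <<'E'
from h import *
cap('scene','s5'); cap('side','d5')
a=cv2.imread('pics/s5.png')[165:265,250:410]; b=cv2.imread('pics/d5.png')[180:280,230:390]
cv2.imwrite('pics/c5.png',np.vstack([cv2.resize(a,(480,300),interpolation=2),cv2.resize(b,(480,300),interpolation=2)]))
E
```

```text
time_s: 13.88
tool_pos: [540.8, 119.4, 106.1]
orientation: [0.0, 0.583, 0.812, 0.001]
contact_force: [-4.3, 5.4, 17.3]
gripper_width: -0.003
finger_force: 8.3
```

View pics/c5.png

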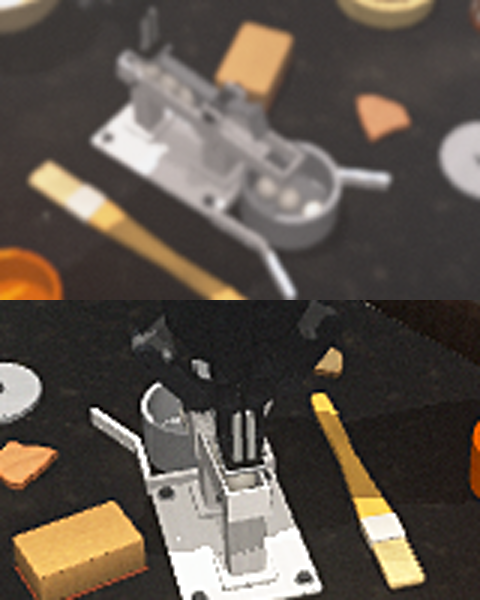

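Three balls lie in the jar, at (265,187), (291,198) and (313,209) in the upper crop, and the rest are still in the channel. Now I'll let the rocker up along its arc and withdraw.

```bash
python3 -m handwheel '[[[0,0,-0.03,0],[-0.02,0,-0.08,0],[-0.04,0,-0.14,0],[-0.07,0,-0.21,0],[-0.1,0,-0.28,0],[-0.133,0,-0.36,0],[-0.133,0,-0.5,0],[-0.133,0,-0.9,0],[-0.133,0,-1,0],[-0.133,0,-1,0]]]'; python3 -m handwheel '[[[0.5,0,0,0],[1,0,0,0],[1,0,0,0],[1,0,0,0],[1,0,0,0],[1,0,0,0]]]';  python3 - <<'E'
from h import *
go(148,2,103)
cap('scene','s6'); cap('side','d6')
a=cv2.imread('pics/s6.png')[165:265,250:410]; b=cv2.imread('pics/d6.png')[180:280,230:390]
cv2.imwrite('pics/c6.png',np.vstack([cv2.resize(a,(480,300),interpolation=2),cv2.resize(b,(480,300),interpolation=2)]))
E
```

```text
time_s: 15.22
tool_pos: [545.3, 103.5, 224.1]
orientation: [0.001, 0.583, 0.813, 0.0]
contact_force: [-0.9, 0.2, -0.4]
gripper_width: -0.005
finger_force: 0.0
time_s: 15.98
tool_pos: [507.0, 216.0, 222.9]
orientation: [-0.0, 0.584, 0.812, -0.0]
contact_force: [-0.6, 0.4, -0.7]
gripper_width: -0.001
finger_force: 0.0
t 15.975 D [252.    2.1] z 222.9 F [-0.6  0.4 -0.7] g -0.0 j [ 0.22  0.02  1.89 -0.    1.23 -0.11]
shift units [-0.866 -0.     0.999] turn units 0.001
```

View pics/c6.png

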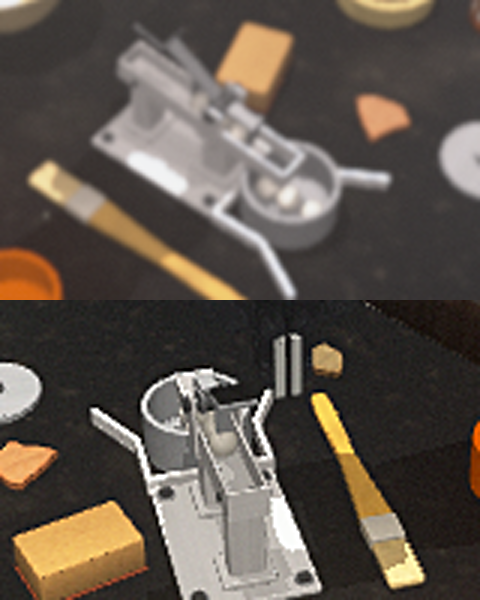

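The rocker is back up with its lever raised. Three balls are in the jar, and the next three have rolled down to the gate and are held in the channel at about (200–260,100–148). Handing in.

```bash
python3 -c "
from plant import env
print(env.job_done())"
```

```text
the job is handed in; nothing more can be done
None
```

The job is handed in: the jar was pushed home under the spout, one full press dropped three balls into it, the rocker is back up holding the next three in the channel, and the things around look undisturbed (about 16 s of 64 s used).

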